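# Index the red housing round to the pick-up station

## Task

Bring the red housing on the six-armed indexing dial round to the yellow pick-up station by pumping the dial's hand lever with the blue pad: each full press down to its stop turns the dial on by one pocket, and the lever springs back up by itself. Count the strokes it needs, stop when the red housing stands at the station, and leave the lever fully up. Do not touch the dial or the red housing.

Things in the scene. Friction and masses are not known exactly. Their poses are not given: they have to be found in the camera images.
- red_housing: red cylinder, black dot on top, 39 mm diameter, 30 mm high, loose between four pins in a dial pocket; origin at the centre of its underside. Starts 2, 3 or 4 pockets before the station; similar black and silver ones stand in the other two of these pockets. Opposite the lever, up to 235 mm from the dial's axis, stands a 320 mm high column with a black screwdriver
- dial: beige six-armed indexing dial, level, 272 mm across; six pockets 60 degrees apart at 105 mm radius, floors 8 mm above the origin. Origin on its vertical axis, on its underside, 75 mm above the table. Each full lever stroke turns it 60 degrees counterclockwise seen from above; it stays there while the lever returns. At the start one pocket is exactly at the station
- station (a point): where the centre of the housing's underside must come: pocket-floor height, 105 mm from the dial's axis, in front of the yellow block (50 mm wide, 98 mm high) just outside the dial. The lever is a quarter turn clockwise from it (seen from above)
- lever_pad (a point): centre of the top of the blue pad (44 mm diameter, 12 mm thick) on the steel lever, which points radially away from the dial, hinge 140 mm inward. At rest 260 mm from the dial's axis, 104 mm above the table, sloping 0.2 rad up outwards; at its lower stop 265 mm, 49 mm high, sloping down as much. Press straight down, 4 to 16 N; when freed it rises in under 1 s; a full rise readies the next stroke
There are look-alikes about, which are no part of the job. Leave any purple look-alike of the red_housing alone.

How it is judged:
At the end, for the whole second after the job is handed in: the red housing stands upright in its pocket on the dial with its centre within 15 mm of the station, dial and housing at rest, and the lever is back up (pad higher than 95 mm) (horizontal distance between red_housing and station below 0.015 m and height (world z) of red_housing between 0.078 and 0.09 m and angle between red_housing's own z axis and vertical below 0.17 rad and linear speed of red_housing below 0.02 m/s and angular speed of dial below 0.1 rad/s and height (world z) of lever_pad above 0.095 m); the robot touches nothing.
It fails at once if the robot touches the dial with more than 2 N (contact force between any of the fingers, the arm and dial above 2 N).
It fails at once if the robot touches the red housing with more than 1 N (contact force between any of the fingers, the arm and red_housing above 1 N).
It also fails if it takes over 51 s, if anything falls off the work surface, if the arm or the gripper's body presses on something with over 40 N, if the wrist force passes 120 N, or if a joint passes its speed limit or range.

## Robot

A 7-joint arm with a two-finger parallel gripper is mounted at the origin on the work surface. World frame = base frame: x ahead of the robot, y to its left, z up, the work surface at z = 0. Lengths are in m, angles in rad, forces in N, time in s.
With the tool pointing down it reaches from about 0.425 to 0.95 m from the base axis. Payload 4.7 kg.
Tool frame: the origin (TCP) lies between the finger pads; the fingertips stand 17 mm ahead of it and the grasp point (between the pads) lies 2 mm behind it; z points along the fingers, y is the line along which they close (so a half turn about z gives the same grasp; the last joint's range is limited). The gripper opens to 87 mm and grips with 3 to 60 N. Pads are 19 mm wide; open, the fingers measure 117 mm over their backs; the gripper's body (75 mm by 190 mm) begins 51 mm behind the grasp point.
Start: joints at [-1.337, 0.469, -0.049, 1.532, 0.024, 1.141, -0.082], TCP at [0.175, 0.652, 0.24] pointing down, gripper open.
Joint ranges: [-2.59, 2.59], [-0.33, 1.99], [-1.39, 1.29], [0.1, 2.45], [-1.04, 4.18], [0.21, 1.99], [-2.66, 2.66]. Speed limits (rad/s): [2.57, 2.57, 3.14, 3.14, 3.14, 3.14, 3.14].

## Interface

Orientations are given as a rotation vector (axis times angle).
In Python, from workcell import bot gives the robot as it stands.
- The arm moves only by the tool move_arm, never from a script. Its argument "commands" is one flat list of numbers, 7 for each row, row after row: the shift along the tool's x, y, z in m, then the turn, a rotation vector about the tool's x, y, z in rad, then the finger opening in m, from 0 to 0.087. A call has 1 to 5 rows; each row is the pose to reach, as a shift and turn from the pose commanded when the call began, along the tool's axes at that moment; what a row does not reach only later rows make up. A row lasts 1/8 s, in which the tool goes at most 62.5 mm and 10.7 degrees, less where a joint would pass 70% of its speed; a pose out of reach is approached as far as the arm can. A call with a gripper value outside its range is refused whole. The fingers move at their own pace and stop on an object; "newtons" is the grip in N (left out, the last holds). Time passes only in rows, so rows that repeat a pose let the fingers close. It gives the time, the measured TCP pose, the force, the opening and the grip force at its end, in the units of the state.
- bot.get_obs(): the state, without advancing time (a new reading comes with each control period).
- bot.capture(name): name is "scene" or "top" or "wrist"; returns a dict with "img" (420x560x3 uint8, blue, green, red), "camera_matrix" (3x3 intrinsics, pixels), "k1" (the pictures are not rectified: a ray, as slopes to the right and down, at radius r is drawn at 1 + k1 r^2 times it, then the intrinsics apply), "cam_to_world" (4x4, takes a point from camera to world coordinates); the wrist camera has in their place "mount" (4x4, takes a point from camera to tool coordinates, whose origin is the TCP and whose axes are the flange's). Camera axes: x right, y up, looking along -z (the intrinsics and any distortion apply to the point x, -y, -z); pixel columns grow to the right and rows downward; lengths in m; the calibration is good to about 2 mm. A picture is of the moment at which its call begins: read the wrist's pose just before it. There is no depth.
- bot.sign_off(): hands the job in; it is judged then, once.
Trained networks look in the newest picture that a camera, given by its name, has taken for a name from the list of things; names that differ only in an ending like _2 or _b are one class to them, and where a whole thing is asked for, a point or a joint stands for the part that bears it (a point fixed in the world has none). Each returns a list of dicts, best first, with "conf" (0 to 1); they miss things now and then, are a little off and sometimes report something else, mostly with a low value. They report only what shows in the picture. A call takes as long as a camera call. They do not tell look-alikes from the thing itself.
- bot.look_for(label, camera): "box" ([left, top, width, height] in pixels, round what is visible of it).
- bot.pinpoint(label, camera): "at" ([column, row] in pixels: a listed point, or the origin of a listed thing).
The state is a dict: "t": time; "joint_positions": joint angles; "qd": joint speeds; "tau": joint torques, N m; "position": TCP position; "orientation": TCP orientation; "force": force on the tool from outside, world axes, zero at the start; "moment": the same for the moment, N m; "grip_width": finger opening in m; "grip_force": force on a finger pad.
Only numpy, scipy, OpenCV 4.12 (cv2) and the standard library are available. Lean on these libraries where they do the work, as an engineer would, in place of code of your own. Each camera call takes 0.05 s, during which the arm holds its last target. There are 200 camera calls.

## Working session

There is one attempt and no reset: what is moved stays moved. The work goes in short steps, Python scripts to look and compute and a tool call to move; the robot and the scene stay as the last step left them, time stands still between calls to the robot, and variables do not carry over. Pictures are saved under pics/ and viewed, at most 10 in all, crops included, and the job is handed in when it is done.

Besides the shell and the picture viewer there is one more tool, called after "Request:" by a JSON object that holds its "op" and its "data", one argument or row to a line. move_arm: Moves the arm, as the interface text tells. Its arguments: {"type":"object","properties":{"commands":{"type":"array"},"newtons":{"type":"number"}},"required":["commands"]}

```bash
mkdir -p pics
cat > h.py <<'E'
import numpy as np, cv2
from workcell import bot
from scipy.spatial.transform import Rotation as R
def ray(c,px,T=None):
    K=np.array(c["camera_matrix"]);T=np.array(c["cam_to_world"]) if T is None else T
    u=cv2.undistortPoints(np.array([[px]],float),K,np.array([c["k1"],0,0,0,0.]))[0,0]
    return T[:3,3],T[:3,:3]@np.array([u[0],-u[1],-1])
def at(c,px,z,T=None):
    o,d=ray(c,px,T);return o+d*(z-o[2])/d[2]
E
python3 - <<'E'
from h import *
cs={n:bot.capture(n) for n in("scene","top")}
for n,c in cs.items():
    cv2.imwrite(f"pics/{n}0.png",c["img"]); print(n,np.array(c["cam_to_world"])[:3,3])
    for l,z in(("lever_pad",.104),("dial",.075),("red_housing",.083),("station",.083)):
        for d in bot.pinpoint(l,n)[:4]: print(l,d["conf"],np.round(d["at"]),at(c,d["at"],z).round(3))
o=bot.get_obs();print(o["t"],o["position"],o["orientation"],o["force"])
E
```

```text
scene [ 0.87658511 -0.41858903  0.91431478]
lever_pad 0.63 [233. 262.] [ 0.533 -0.091  0.104]
dial 0.65 [332. 188.] [0.566 0.171 0.075]
red_housing 0.84 [239. 242.] [ 0.507 -0.044  0.083]
red_housing 0.83 [235. 205.] [0.445 0.014 0.083]
red_housing 0.55 [277. 196.] [0.494 0.083 0.083]
station 0.66 [375. 216.] [0.672 0.16  0.083]
top [0.33744646 0.04000824 0.97866083]
lever_pad 0.74 [347. 214.] [ 0.532 -0.084  0.104]
dial 0.67 [210. 201.] [0.558 0.174 0.075]
red_housing 0.87 [270. 294.] [0.386 0.053 0.083]
red_housing 0.8 [254. 229.] [0.505 0.086 0.083]
red_housing 0.54 [303. 258.] [ 0.452 -0.005  0.083]
station 0.82 [222. 149.] [0.66  0.155 0.083]
0.5 [0.17530137 0.65181941 0.23952817] [-4.11577818e-01 -3.11447959e+00  5.75456105e-05] [ 0.26955736 -0.31362358  0.42240034]
```

View pics/scene0.png

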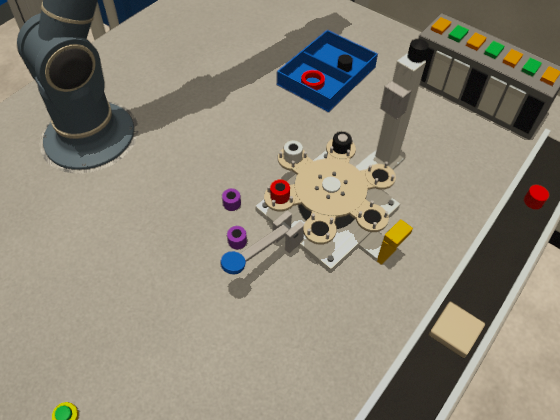

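View pics/top0.png

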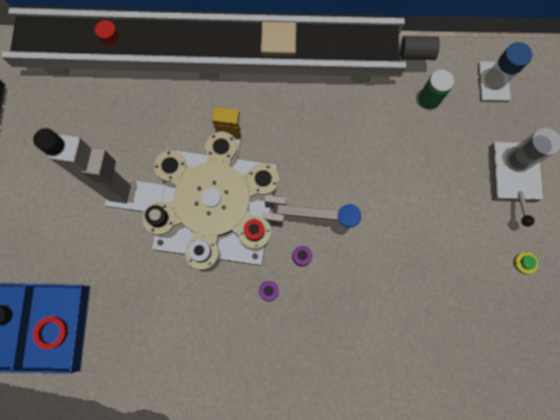

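The top view shows the red housing at (254,229), silver at (200,251) and black at (157,216) on the dial. The station pocket is at (222,147) by the yellow block, and the pad is at (348,215). The look-alikes are two purple rings at (302,256) and (268,291), a red cylinder on the conveyor at (106,33) and a red ring in the tray. Only (254,229) stands in a dial pocket. Turning counterclockwise, it goes through the pocket at (263,178) to the station, so it needs **2 strokes**. I'll confirm this in a crop and refine the pad position.

```bash
cat >> h.py <<'E'
def plan(goal,yaw_tool,maxd=.055,maxa=.17,n=5):
    "rows toward goal (world), turn about tool z"
    o=bot.get_obs();M=R.from_rotvec(o["orientation"]).as_matrix()
    d=M.T@(np.array(goal)-o["position"]);k=max(np.linalg.norm(d)/maxd,abs(yaw_tool)/maxa,1)
    print("full",d.round(4),"rows",k)
    for i in range(1,n+1): print((d*min(i/k,1)).round(3),round(yaw_tool*min(i/k,1),3))
E
python3 - <<'E'
from h import *
a=cv2.imread("pics/top0.png")[120:280,130:380];cv2.imwrite("pics/crop.png",cv2.resize(a,None,fx=3,fy=3,interpolation=cv2.INTER_CUBIC))
for n in("scene","top"):
    c=bot.capture(n);i=cv2.cvtColor(c["img"],cv2.COLOR_BGR2HSV)
    m=cv2.inRange(i,(100,150,80),(125,255,255))
    k,l,s,ce=cv2.connectedComponentsWithStats(m)
    for q in range(1,k):
        if 150<s[q,4]<2000: print(n,ce[q],s[q],at(c,ce[q],.100).round(4))
plan([.532,-.087,.24],1.414)
E
```

```text
scene [328.03629537  66.75031289] [ 278   31   99   68 1598] [0.3637 0.4449 0.1   ]
scene [232.43478261 262.14009662] [221 252  25  22 414] [ 0.5313 -0.0904  0.1   ]
top [518.49625935  53.85785536] [506  44  25  21 401] [ 0.8682 -0.4278  0.1   ]
top [348.95135135 215.28648649] [339 205  21  22 370] [ 0.5311 -0.0879  0.1   ]
top [ 49.82627119 332.27118644] [ 42 323  17  19 236] [0.3112 0.4334 0.1   ]
full [-5.363e-01 -6.208e-01 -5.000e-04] rows 14.917018530864633
[-0.036 -0.042 -0.   ] 0.095
[-0.072 -0.083 -0.   ] 0.19
[-0.108 -0.125 -0.   ] 0.284
[-0.144 -0.166 -0.   ] 0.379
[-0.18  -0.208 -0.   ] 0.474
```

View pics/crop.png

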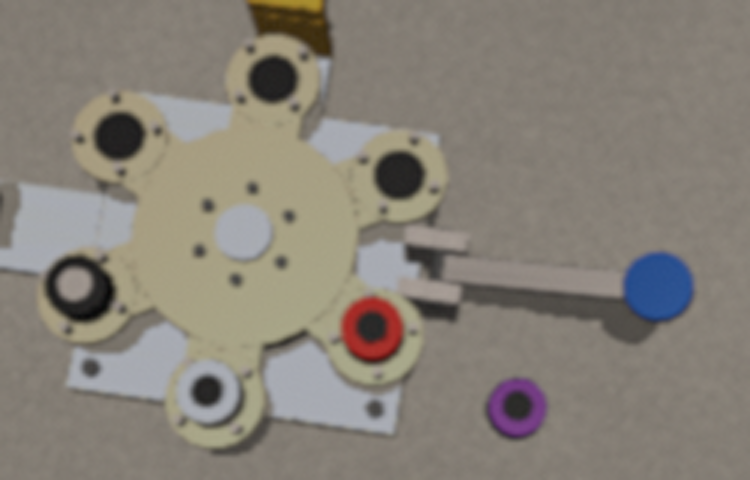

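The crop confirms it: red is at (372,328) in the dial pocket two steps clockwise of the station pocket at (273,78). The purple one at (517,408) stands on the table. Two strokes. Moving now.

Request:
{"op": "move_arm", "data": {
  "commands": [-0.036,-0.042,0,0,0,0.095,0,-0.072,-0.083,0,0,0,0.19,0,-0.108,-0.125,0,0,0,0.284,0,-0.144,-0.166,0,0,0,0.379,0,-0.18,-0.208,0,0,0,0.474,0]
}}

```text
t: 1.23
position: [0.2959, 0.4027, 0.2399]
orientation: [1.136, 2.929, 0.002]
force: [-0.1, -0.9, -0.2]
grip_width: 0.0452
grip_force: 0.0
```

```bash
python3 -c "
from h import *
plan([.531,-.089,.24],1.414-.474)"
```

```text
full [-5.052e-01 -2.045e-01 -5.000e-04] rows 9.90895404851024
[-0.051 -0.021 -0.   ] 0.095
[-0.102 -0.041 -0.   ] 0.19
[-0.153 -0.062 -0.   ] 0.285
[-0.204 -0.083 -0.   ] 0.379
[-0.255 -0.103 -0.   ] 0.474
```

Request:
{"op": "move_arm", "data": {
  "commands": [-0.051,-0.021,0,0,0,0.095,0,-0.102,-0.041,0,0,0,0.19,0,-0.153,-0.062,0,0,0,0.285,0,-0.204,-0.083,0,0,0,0.379,0,-0.255,-0.103,0,0,0,0.474,0]
}}

```text
t: 1.85
position: [0.4154, 0.155, 0.24]
orientation: [1.791, 2.58, 0.002]
force: [0.9, -0.5, -0.5]
grip_width: 0.0015
grip_force: 0.0
```

```bash
python3 -c "
from h import *
plan([.531,-.089,.18],1.414-.948)"
```

```text
full [-0.2691  0.023   0.0599] rows 5.029007370517423
[-0.054  0.005  0.012] 0.093
[-0.107  0.009  0.024] 0.185
[-0.161  0.014  0.036] 0.278
[-0.214  0.018  0.048] 0.371
[-0.268  0.023  0.06 ] 0.463
```

Request:
{"op": "move_arm", "data": {
  "commands": [-0.054,0.005,0.005,0,0,0.093,0,-0.107,0.009,0.01,0,0,0.185,0,-0.161,0.014,0.03,0,0,0.278,0,-0.214,0.018,0.045,0,0,0.371,0,-0.269,0.023,0.06,0,0,0.463,0]
}}

```text
t: 2.48
position: [0.5319, -0.0882, 0.1793]
orientation: [2.335, 2.102, 0.002]
force: [1.4, 0.3, 0.7]
grip_width: 0.0009
grip_force: 0.0
```

Run:
```python
from h import *
o=bot.get_obs();c=bot.capture("wrist");cv2.imwrite("pics/w.png",c["img"])
T=np.eye(4);T[:3,:3]=R.from_rotvec(o["orientation"]).as_matrix();T[:3,3]=o["position"];T=T@np.array(c["mount"])
i=cv2.cvtColor(c["img"],cv2.COLOR_BGR2HSV)
k,l,s,ce=cv2.connectedComponentsWithStats(cv2.inRange(i,(100,150,80),(125,255,255)))
for q in range(1,k):
    if s[q,4]>150: print(ce[q],s[q],at(c,ce[q],.102,T).round(4))
for d in bot.pinpoint("lever_pad","wrist"): print(d["conf"],d["at"],at(c,d["at"],.104,T).round(4))
o=bot.get_obs();print(o["position"],R.from_rotvec(o["orientation"]).as_matrix().round(3))
plan([.531,-.090,.130],0)
```

```text
[282.55626243 219.11371769] [ 250  194   66   65 2515] [ 0.5329 -0.0842  0.102 ]
0.66 [285.0, 228.6] [ 0.5338 -0.0902  0.104 ]
[ 0.53170365 -0.09350224  0.17867068] [[ 0.113  0.994 -0.   ]
 [ 0.994 -0.113 -0.005]
 [-0.005  0.    -1.   ]]
full [ 0.0036 -0.0011  0.0487] rows 1
[ 0.004 -0.001  0.049] 0.0
[ 0.004 -0.001  0.049] 0
[ 0.004 -0.001  0.049] 0
[ 0.004 -0.001  0.049] 0
[ 0.004 -0.001  0.049] 0
```

View pics/w.png

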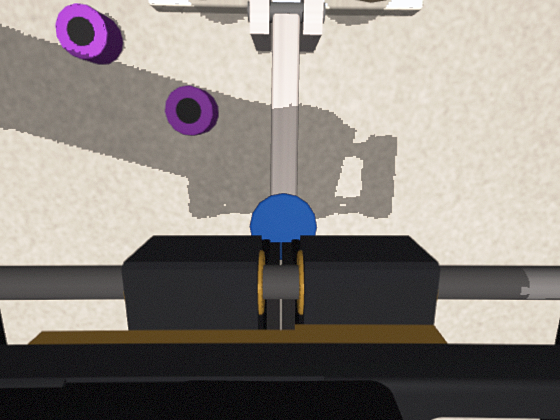

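The wrist view shows the pad at (283,222) on the lever, in line with the closed fingers at (281,290). The purple look-alikes, at (85,32) and (190,110), are clear of it. I'll lower to just above the pad.

Request:
{"op": "move_arm", "data": {
  "commands": [0.003,0,0.025,0,0,0,0,0.004,0,0.048,0,0,0,0,0.004,0,0.048,0,0,0,0]
}}

```text
t: 2.95
position: [0.5302, -0.0821, 0.1304]
orientation: [-2.33, -2.104, 0.004]
force: [0.7, 0.1, 0.4]
grip_width: 0.0004
grip_force: 0.0
```

Request:
{"op": "move_arm", "data": {
  "commands": [0,0,0.014,0,0,0,0,0,0,0.027,0,0,0,0,0,0,0.04,0,0,0,0,0,0,0.052,0,0,0,0,0,0,0.056,0,0,0,0]
}}

```text
t: 3.58
position: [0.5326, -0.0869, 0.077]
orientation: [2.331, 2.098, 0.0]
force: [-3.2, -6.7, 14.1]
grip_width: 0.0004
grip_force: 7.1
```

Request:
{"op": "move_arm", "data": {
  "commands": [0,0,0.003,0,0,0,0,0,0,0.003,0,0,0,0]
}}

```text
t: 3.82
position: [0.5326, -0.0867, 0.074]
orientation: [2.331, 2.098, 0.0]
force: [-2.6, -6.3, 8.6]
grip_width: 0.0003
grip_force: 4.8
```

Run:
```python
from h import *
o=bot.get_obs();c=bot.capture("scene");cv2.imwrite("pics/s1.png",cv2.resize(c["img"][110:300,200:430],None,fx=3,fy=3,interpolation=cv2.INTER_CUBIC))
print(o["position"],o["force"])
```

```text
[ 0.53255944 -0.08665053  0.07398201] [-2.63131749 -6.2856511   8.62923682]
```

View pics/s1.png

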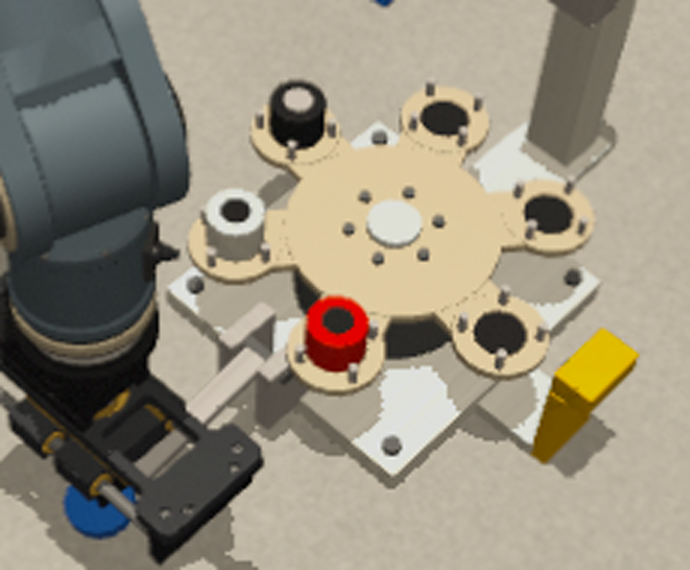

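The crop shows the dial about one pocket on. Red is at (337,330), close to the next pocket position, and the lever is not yet at its stop. I'll keep pressing.

Request:
{"op": "move_arm", "data": {
  "commands": [0,0,0.003,0,0,0,0,0,0,0.005,0,0,0,0,0,0,0.005,0,0,0,0]
}}

```text
t: 4.25
position: [0.5326, -0.0863, 0.0692]
orientation: [2.331, 2.098, 0.001]
force: [-2.0, -5.1, 10.3]
grip_width: 0.0004
grip_force: 5.7
```

Request:
{"op": "move_arm", "data": {
  "commands": [0,0,0.002,0,0,0,0,0,0,0.002,0,0,0,0]
}}

```text
t: 4.5
position: [0.5327, -0.0864, 0.0688]
orientation: [2.332, 2.099, 0.003]
force: [-6.5, -4.4, 24.1]
grip_width: 0.0001
grip_force: 12.5
```

Stop reached: no further travel and the force jumped. I'll raise clear, let the lever rise, and check.

Request:
{"op": "move_arm", "data": {
  "commands": [0,0,-0.03,0,0,0,0,0,0,-0.07,0,0,0,0,0,0,-0.08,0,0,0,0,0,0,-0.08,0,0,0,0,0,0,-0.08,0,0,0,0]
}}

```text
t: 5.12
position: [0.5306, -0.0827, 0.1442]
orientation: [-2.331, -2.103, 0.003]
force: [0.1, -0.1, -0.2]
grip_width: 0.0003
grip_force: 0.0
```

Request:
{"op": "move_arm", "data": {
  "commands": [0,0,0,0,0,0,0,0,0,0,0,0,0,0,0,0,0,0,0,0,0,0,0,0,0,0,0,0,0,0,0,0,0,0,0]
}}

```text
t: 5.75
position: [0.5315, -0.0831, 0.1455]
orientation: [-2.333, -2.104, -0.0]
force: [-0.5, 0.1, 0.6]
grip_width: 0.0005
grip_force: 0.0
```

Run:
```python
from h import *
o=bot.get_obs();c=bot.capture("scene");cv2.imwrite("pics/s2.png",cv2.resize(c["img"][110:300,200:430],None,fx=3,fy=3,interpolation=cv2.INTER_CUBIC))
print(o["position"],o["force"])
```

```text
[ 0.53148329 -0.08305781  0.14553032] [-0.51403256  0.11800597  0.57118601]
```

View pics/s2.png

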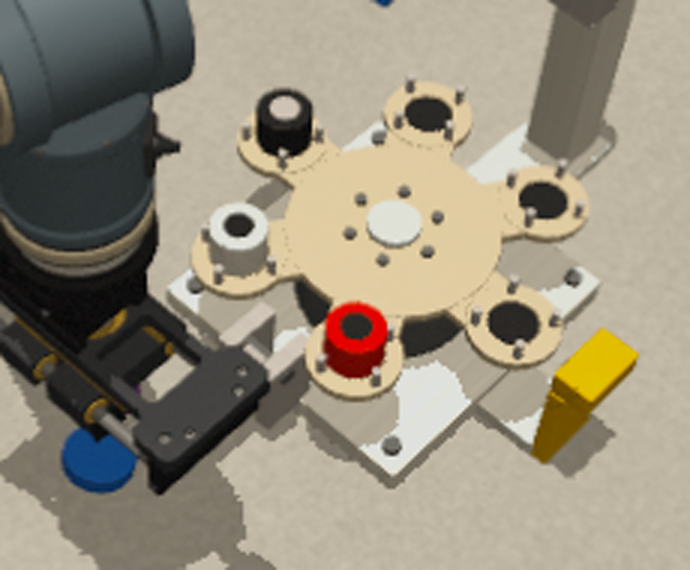

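After stroke 1, red at (356,340) is one pocket before the station, with the lever up and the pad at (98,458). Second stroke now.

Request:
{"op": "move_arm", "data": {
  "commands": [-0.004,0,0.02,0,0,0,0,-0.004,0,0.033,0,0,0,0,-0.004,0,0.045,0,0,0,0,-0.004,0,0.057,0,0,0,0,-0.004,0,0.067,0,0,0,0]
}}

```text
t: 6.42
position: [0.531, -0.0916, 0.08]
orientation: [2.333, 2.098, -0.003]
force: [-5.4, -8.1, 15.2]
grip_width: 0.0006
grip_force: 8.1
```

Request:
{"op": "move_arm", "data": {
  "commands": [0,0,0.005,0,0,0,0,0,0,0.009,0,0,0,0,0,0,0.012,0,0,0,0,0,0,0.012,0,0,0,0]
}}

```text
t: 6.92
position: [0.5311, -0.0908, 0.0681]
orientation: [2.333, 2.099, -0.002]
force: [-4.5, -6.4, 13.1]
grip_width: 0.0007
grip_force: 7.3
```

Request:
{"op": "move_arm", "data": {
  "commands": [0,0,0.002,0,0,0,0,0,0,0.002,0,0,0,0]
}}

```text
t: 7.18
position: [0.5312, -0.091, 0.0677]
orientation: [2.334, 2.099, -0.0]
force: [-8.5, -6.1, 27.8]
grip_width: 0.0008
grip_force: 14.2
```

At the stop again. I'll raise clear, wait, and check.

Request:
{"op": "move_arm", "data": {
  "commands": [0,0,-0.03,0,0,0,0,0,0,-0.07,0,0,0,0,0,0,-0.1,0,0,0,0,0,0,-0.12,0,0,0,0,0,0,-0.12,0,0,0,0]
}}

```text
t: 7.8
position: [0.5319, -0.0869, 0.1856]
orientation: [2.331, 2.103, 0.004]
force: [-1.0, -1.0, -0.9]
grip_width: 0.0003
grip_force: 0.0
```

Request:
{"op": "move_arm", "data": {
  "commands": [0,0,0,0,0,0,0,0,0,0,0,0,0,0,0,0,0,0,0,0,0,0,0,0,0,0,0,0,0,0,0,0,0,0,0]
}}

```text
t: 8.43
position: [0.531, -0.0871, 0.1844]
orientation: [-2.333, -2.104, 0.0]
force: [-0.0, 0.3, -0.5]
grip_width: 0.0004
grip_force: 0.0
```

Run:
```python
from h import *
o=bot.get_obs();c=bot.capture("scene");cv2.imwrite("pics/s3.png",cv2.resize(c["img"][110:300,200:430],None,fx=3,fy=3,interpolation=cv2.INTER_CUBIC))
print(o["position"],o["force"])
for l in("red_housing","station"):
    for d in bot.pinpoint(l,"scene")[:4]: print(l,d["conf"],d["at"],at(c,d["at"],.083).round(3))
```

```text
[ 0.53099831 -0.08707882  0.18435728] [-0.04225748  0.25134015 -0.53160801]
red_housing 0.9 [370.8, 217.6] [0.667 0.152 0.083]
red_housing 0.57 [235.8, 242.3] [ 0.502 -0.048  0.083]
station 0.87 [374.1, 216.8] [0.671 0.158 0.083]
```

View pics/s3.png

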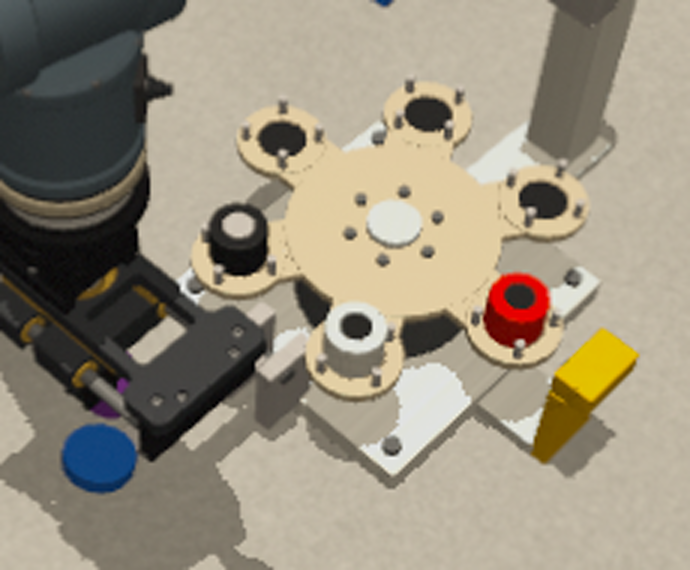

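Red, at (518,310), stands in the pocket at the yellow station. The lever is fully up, with the pad at (98,458) as after stroke 1, and the arm is clear.

```bash
python3 -c "
from workcell import bot
print(bot.sign_off())"
```

```text
the job is handed in; nothing more can be done
None
```

Job handed in: two full lever strokes brought the red housing to the yellow station, and the final picture shows it in the station pocket with the lever fully up and the arm clear; sign-off did not report a verdict.

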